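# Close the retaining bar of the preserve rack

## Robot

A 6-joint arm with a two-finger parallel gripper is mounted at the origin on the work surface; the furniture and walls round the work are solid. World frame = base frame: x ahead of the robot, y to its left, z up, the work surface at z = 0. Lengths are in m, angles in rad, forces in N, time in s.
With the tool pointing down it reaches from about 0.3 to 0.875 m from the base axis. Payload 6.4 kg.
Tool frame: the origin (TCP) lies midway between the tips of the shut fingers; the grasp point (between the pads) lies 19 mm behind it (ctrl.hold_point_z is the distance from the TCP to the grasp point, in m); z points along the fingers, y is the line along which they close (so a half turn about z gives the same grasp; the last joint's range is limited). The gripper opens to 85 mm and grips with 20 to 120 N. Pads are 22 mm wide; open, the fingers measure 114 mm over their backs; the gripper's body (76 mm by 85 mm) begins 54 mm behind the grasp point. The pads swing forward as they close: fully open they stand 13 mm farther back than shut.
Start: joints at [-1.543, 0.181, 1.607, -0, 1.354, -0.206], TCP at [0.133, -0.559, 0.231] pointing down, gripper open.
Joint ranges: [-2.99, 2.99], [-0.89, 2.07], [0.3, 2.58], [-1.14, 4.28], [0, 2.63], [-3.12, 3.12]. Speed limits (rad/s): [2.57, 2.57, 3.01, 3.14, 3.14, 3.14].

## Interface

Orientations are given as a unit quaternion [w, x, y, z].
In Python, from bench import ctrl gives the robot as it stands.
- The arm moves only by the tool carry_out, never from a script. Its argument "plan" is text: rows parted by semicolons, each of 6 numbers parted by spaces: the shift along the tool's x, y, z as a fraction of full scale, then the turn, a rotation vector about the tool's x, y, z as a fraction of full scale. A call has exactly 8 rows; each row shifts and turns the commanded pose from where the row before left it, along the tool's axes as they then stand; what a row does not reach is not made up. Full scale, the value 1, is 40 mm for a shift and 0.1 rad for a turn. A row lasts 1/12 s, in which the tool goes at most 41.7 mm and 7.16 degrees, less where a joint would pass 70% of its speed; a pose out of reach is approached as far as the arm can. A call with a number of a shift or a turn outside -1 to 1 is refused whole. A call with a gripper value outside its range is refused whole. "claw" is the gripper's target within -1 to 1 (shut at 1, half-way at 0, fully open at -1), set as the call begins (left out, the last holds). The fingers move at their own pace and stop on an object; the grip force is fixed at half the most. Time passes only in rows, so rows that do not move let the fingers close, or fill a call up. It gives the time, the measured TCP pose, the force, the opening and the grip force at its end, in the units of the state.
- ctrl.get_obs(): the state, without advancing time (a new reading comes with each control period).
- ctrl.camera(name): name is "scene" or "side" or "wrist"; returns a dict with "pixels" (480x640x3 uint8, red, green, blue), "mtx" (3x3 intrinsics, pixels), "R" (3x3) and "t" (3): a world point X has camera coordinates R X + t. Camera axes: x right, y down, z forward; pixel columns grow to the right and rows downward; lengths in m; the calibration is good to about 2 mm. The wrist camera is an equidistant fisheye: a pixel r from the principal point sees the ray r / f radians off the axis. A picture is of the moment at which its call begins. There is no depth.
- ctrl.hand_in(): hands the job in; it is judged then, once.
The state is a dict: "time_s": time; "q": joint angles; "dq": joint speeds; "joint_efforts": joint torques, N m; "eef_pos": TCP position; "eef_rot": TCP orientation; "wrist_force": force on the tool from outside, world axes, zero at the start; "torque": the same for the moment, N m; "opening": opening from 0.0 (shut) to 1.0 (fully open); "grasp_force": force on a finger pad.
Only numpy, scipy, OpenCV 4.12 (cv2) and the standard library are available. Lean on these libraries where they do the work, as an engineer would, in place of code of your own. Each camera call takes 0.05 s, during which the arm holds its last target. There are 200 camera calls.

## Task

Make the rack of jam jars safe: one jar has been left standing out in front of the others, so slide it straight back into line with them, then swing the steel retaining bar over and fully down until it lies across the front of all three jars, from its pivot to the open fork at the other end of the rack. Keep the jars upright and leave the mug and the tea box where they stand.

Things in the scene. Friction and masses are not known exactly. Their poses are not given: they have to be found in the camera images.
- rack: Fixed light-wood rack, mm: 278 wide (its y), 154 deep (x), 92 high. Origin on the worktop midway between its end cheeks; x points to its back, y to the left seen from the front, z up. Base board x -87 to +67, top z=16. Back board: inner face x=+55, top z=86. End cheeks 14 thick at y=-122 and +122, x -22 to +67, tops z=92. Bar pivot on the cheek at y=-122, open fork at y=+122.
- pivot (a point): Pivot of the bar on the front of the rack, at x=-32, y=-122, z=62 mm in the rack's frame; its axis runs along the rack's x. The bar always moves in the upright plane x=-32, parallel to the rack's front. A jar whose centre is behind rack x=+6 mm clears it (pushed right back it stands at x=+22); one further forward stops it.
- bar (a joint): Angle of the retaining bar, rad. 0 = level, down in the fork (end stop); grows as the free end rises; 1.57 upright; beyond that it leans outward, to the rack's -y side; stop at 2.4. Straight steel rod 9 mm thick with a wooden end piece 18 mm thick. Stiff hinge (0.14 N m): the bar stays at any angle where it is left and must be pushed all the way, with 1 to 2 N near its end.
- bar_end (a point): Centre of the bar's wooden end piece (18 mm diameter, 20 long), on the bar's axis, 263 mm from the pivot.
- fork (a point): Centre of the open fork on the rack, where the bar's axis lies when it is down: 244 mm from the pivot, 62 mm above the worktop. Its front tine stands 10 mm higher.
- jar_a: Jam jar with a green lid, 66 mm diameter, 99 mm high, 0.3 to 0.65 kg, standing loose on the rack's base board (the three look alike; the one that stands out is in the middle place or the place next to the fork). Pushed below 45 mm above its foot it slides without tipping. Origin: centre of its underside, z up.
- jar_b: Jam jar with a green lid, 66 mm diameter, 99 mm high, 0.3 to 0.65 kg, standing loose on the rack's base board (the three look alike; the one that stands out is in the middle place or the place next to the fork). Pushed below 45 mm above its foot it slides without tipping. Origin: centre of its underside, z up.
- jar_c: Jam jar with a green lid, 66 mm diameter, 99 mm high, 0.3 to 0.65 kg, standing loose on the rack's base board (the three look alike; the one that stands out is in the middle place or the place next to the fork). Pushed below 45 mm above its foot it slides without tipping. Origin: centre of its underside, z up.
- mug_a: Bystander: orange mug, 81 mm diameter, 101 high, handle at the side, loose on the worktop. Origin: centre of its underside.
- tea_box: Bystander: pale green tea carton, 66x104x78 mm, loose on the worktop. Origin: centre of its underside.

How it is judged:
On the way:
1. the jar that stood out is back in line, clear of the bar's path, while the bar is still raised (x of jar_a in the frame of rack above 0.005 m and value of joint bar above 0.6 rad), for 0.2 s.
At the end, for the whole second after the job is handed in: The bar lies level in the fork (within 0.05 rad of its stop), all three jars stand upright (within 0.1 rad) on the base board, at rest, with their centres behind x = 5 mm of the rack, that is wholly behind the bar (value of joint bar below 0.05 rad and x of each of jar_a, jar_b, jar_c in the frame of rack above 0.005 m and z of each of jar_a, jar_b, jar_c in the frame of rack below 0.022 m and angle between each of jar_a, jar_b, jar_c's own z axis and vertical below 0.1 rad and linear speed of each of jar_a, jar_b, jar_c below 0.02 m/s); the robot touches nothing.
It fails at once if a jam jar is knocked over (tilted beyond 0.5 rad) (angle between any of jar_a, jar_b, jar_c's own z axis and vertical above 0.5 rad).
It fails at once if the mug or the tea box is moved by more than 30 mm (distance of any of mug_a, tea_box from where it was at the start of the episode above 0.03 m).
It also fails if it takes over 58 s, if anything falls off the work surface, if the arm or the gripper's body presses on something with over 40 N, if the wrist force passes 120 N, or if a joint passes its speed limit or range.

## Working session

There is one attempt and no reset: what is moved stays moved. The work goes in short steps, Python scripts to look and compute and a tool call to move; the robot and the scene stay as the last step left them, time stands still between calls to the robot, and variables do not carry over. Pictures are saved under pics/ and viewed, at most 10 in all, crops included, and the job is handed in when it is done.

Besides the shell and the picture viewer there is one more tool, called after ">>>" in YAML: its name, and indented under it one key for each argument. carry_out: Moves the arm, as the interface text tells. Shift numbers are shares of 40 mm and turn numbers shares of 0.1 rad, none past 1 either way. Its arguments: {"type":"object","properties":{"plan":{"type":"string"},"claw":{"type":"number"}},"required":["plan"]}

```bash
mkdir -p pics; ls; python3 - <<'E'
from bench import ctrl
import cv2,pickle
d={}
for n in("scene","side"):
    c=ctrl.camera(n);d[n]=c;cv2.imwrite(f"pics/{n}0.png",c["pixels"][:,:,::-1])
    print(n,c["mtx"].tolist(),c["R"].tolist(),c["t"].tolist())
pickle.dump(d,open("cams.pkl","wb"))
print(ctrl.get_obs())
E
```

```text
pics
scene [[605.2759037675208, 0.0, 316.3787498498583], [0.0, 605.2759037675208, 245.12280178493677], [0.0, 0.0, 1.0]] [[0.994066324665238, -0.10868245956536757, 0.004501682948342363], [-0.0689755142692609, -0.6618061524806587, -0.7464951406205121], [0.08411016940796244, 0.7417551749206536, -0.6653756381778599]] [-0.49096986785594854, 0.15923845130227404, 1.1598671565279897]
side [[445.54820447464004, 0.0, 322.2978355460376], [0.0, 445.54820447464004, 231.82588902233923], [0.0, 0.0, 1.0]] [[0.9990021671056, 0.04053730645059242, -0.018745583587750456], [0.00036295317362515793, -0.42707864297588627, -0.9042144109550947], [-0.04466025507437612, 0.9033053523031986, -0.42666720300145583]] [-0.4856332838578319, 0.07768719566057272, 0.8979452770511344]
{'time_s': 0.1, 'q': array([-1.54332367e+00,  1.81471218e-01,  1.60788790e+00, -5.51060731e-05,
        1.35380747e+00, -2.06307369e-01]), 'dq': array([ 0.00259021, -0.00157223, -0.00393831,  0.00098523, -0.00028987,
        0.00024996]), 'joint_efforts': array([ 3.72230334e-04, -4.45879519e+01, -3.52235162e+01, -2.47075832e-04,
        4.17892355e-03,  2.39457870e-05]), 'eef_pos': array([ 0.13318445, -0.55885683,  0.23048145]), 'eef_rot': array([-7.86223934e-04,  9.93175135e-01,  1.16629888e-01,  4.34798796e-05]), 'wrist_force': array([-0.03628998, -0.03369525, -0.00870326]), 'torque': array([ 0.04781198,  0.01063205, -0.04710008]), 'grasp_force': 0.0, 'opening': 0.9978715241564027}
```

View pics/scene0.png

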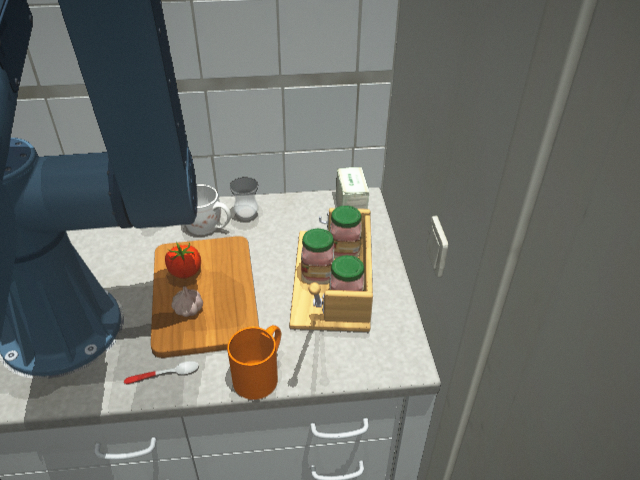

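View pics/side0.png

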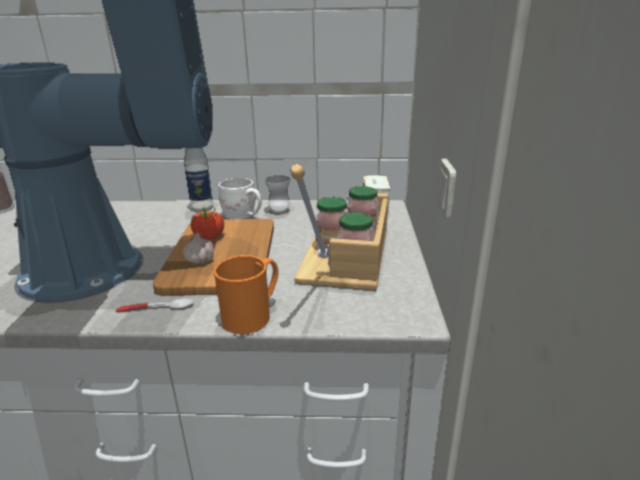

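```bash
python3 - <<'E'
import cv2
a=cv2.imread("pics/scene0.png")[160:340,270:400];b=cv2.imread("pics/side0.png")[155:295,280:400]
a=cv2.resize(a,None,fx=3,fy=3,interpolation=2)
b=cv2.resize(b,None,fx=3,fy=3,interpolation=2)
import numpy as np
o=np.zeros((540,760,3),np.uint8);o[:540,:390]=a;o[:420,400:760]=b
cv2.imwrite("pics/crop0.png",o)
E
```

```text
(no output)
```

View pics/crop0.png

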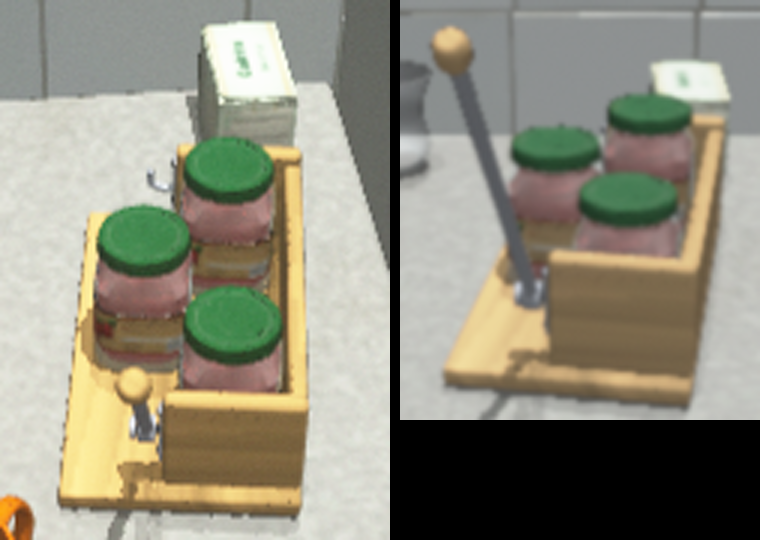

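```bash
cat > fit.py <<'E'
import pickle,numpy as np
from scipy.optimize import least_squares
d=pickle.load(open("cams.pkl","rb"))
def proj(n,X):
    c=d[n];p=np.asarray(X)@c["R"].T+c["t"];return (p@c["mtx"].T)[...,:2]/p[...,2:]
S=lambda u,v:("scene",270+u/3-.33,160+v/3-.33)
T=lambda u,v:("side",280+(u-400)/3-.33,155+v/3-.33)
P=[((-87,-139,16),S(62,499)),((67,-139,16),S(299,504)),((-22,-129,92),S(164,408)),((67,-129,92),S(306,406)),((-87,139,16),S(90,213)),
((-22,129,92),S(179,148)),((67,129,92),S(301,151)),((-87,-139,16),T(447,375)),((-22,-129,92),T(552,266)),((67,-129,92),T(697,270)),((67,129,92),T(725,118)),((67,-139,16),T(690,393))]
J=[(S(233,320),T(627,196)),(S(143,238),T(556,147)),(S(229,168),T(649,110))]
E=(S(134,386),T(453,49))
def W(p,X):
    c,s=np.cos(p[2]),np.sin(p[2]);X=np.asarray(X,float)/1000
    return np.array([p[0]+c*X[0]-s*X[1],p[1]+s*X[0]+c*X[1],X[2]])
def f(p):
    r=[]
    for X,(n,u,v) in P:r+=list(proj(n,W(p,X))-(u,v))
    for i in range(3):
        for n,u,v in J[i]:r+=list(proj(n,W(p,(p[4+2*i]*1000,p[5+2*i]*1000,115)))-(u,v))
    a=p[3]
    for n,u,v in E:r+=list(proj(n,W(p,(-32,-122+263*np.cos(a),62+263*np.sin(a))))-(u,v))
    return r
if __name__=="__main__":
    s=least_squares(f,[.6,-.1,0,1.6,0.02,-.08,-.03,0,.02,.08],loss="soft_l1");p=s.x
    print(p.round(4));print(np.reshape(f(p),(-1,2)).round(1).tolist())
    np.save("p.npy",p)
    for k,X in dict(pivot=(-32,-122,62),fork=(-32,122,62),end=(-32,-122+263*np.cos(p[3]),62+263*np.sin(p[3])),jar0=(*p[4:6]*1000,16),jar=(*p[6:8]*1000,16),jar2=(*p[8:]*1000,16)).items():print(k,W(p,X).round(4))
E
python3 fit.py
```

```text
[ 5.4330e-01  7.0300e-02 -1.5670e-01  2.2328e+00  1.8600e-02 -7.5400e-02
 -3.9800e-02 -1.1000e-03  1.4500e-02  7.5100e-02]
[[-1.4, -0.3], [1.0, 1.3], [-0.4, -0.2], [1.3, 2.3], [-0.6, 0.1], [-0.8, -1.3], [0.3, -0.9], [-1.7, -1.2], [-1.6, -1.5], [0.6, 0.8], [0.8, -0.2], [1.0, 0.3], [-0.3, 0.4], [0.3, -0.7], [0.1, 0.4], [-0.1, -0.9], [-0.2, 0.1], [0.2, -0.1], [0.1, -0.3], [0.2, 0.4]]
pivot [ 0.4926 -0.0453  0.062 ]
fork [0.5307 0.1958 0.062 ]
end [ 0.4674 -0.205   0.2694]
jar0 [ 0.5499 -0.0072  0.016 ]
jar [0.5038 0.0754 0.016 ]
jar2 [0.5694 0.1421 0.016 ]
```

>>> carry_out:
  plan: "0 0 0 0 0 0.98; 0 0 0 0 0 0.98; 0 0 0 0 0 0.98; 0 0 0 0 0 0.97; 0.25 -0.95 0 0 0 0; 0.25 -0.95 0 0 0 0; 0.25 -0.95 0 0 0 0; 0.25 -0.95 0 0 0 0"
  claw: 1

```text
time_s: 0.77
eef_pos: [0.1967, -0.4136, 0.2305]
eef_rot: [-0.001, 0.997, -0.079, -0.0]
wrist_force: [1.4, 0.2, 0.3]
opening: 0.004
grasp_force: 0.0
```

>>> carry_out:
  plan: "0.25 -0.95 0 0 0 0; 0.25 -0.95 0 0 0 0; 0.25 -0.95 0 0 0 0; 0.25 -0.95 0 0 0 0; 0.25 -0.95 0 0 0 0; 0.25 -0.95 0 0 0 0; 0.25 -0.95 0 0 0 0; 0.25 -0.95 0 0 0 0"

```text
time_s: 1.43
eef_pos: [0.3232, -0.1259, 0.2313]
eef_rot: [0.0, 0.997, -0.079, 0.0]
wrist_force: [2.0, -0.6, 0.5]
opening: -0.002
grasp_force: 0.0
```

```bash
cat > st.py <<'E'
import sys,numpy as np
from bench import ctrl
from scipy.spatial.transform import Rotation as R
p=np.load("p.npy");o=ctrl.get_obs();w=o["eef_rot"];M=R.from_quat([*w[1:],w[0]]).as_matrix()
c,s=np.cos(p[2]),np.sin(p[2]);A=np.array([[c,-s,0],[s,c,0],[0,0,1]]);b=np.array([p[0],p[1],0])
print("t",round(o["time_s"],2),"tcp rack mm",((A.T@(o["eef_pos"]-b))*1000).round(1),"F rack",(A.T@o["wrist_force"]).round(1))
print("tool axes in rack:\n",(A.T@M).T.round(3),"q",o["q"].round(2))
for a in sys.argv[1:]:
    X=np.array(eval(a))/1000
    print(a,"shift units",(M.T@(A@X+b-o["eef_pos"])/.04).round(2))
E
python3 st.py "(-124,0,150)"
```

```text
t 1.43 tcp rack mm [-186.7 -228.1  231.3] F rack [ 2.1 -0.3  0.5]
tool axes in rack:
 [[ 1.    -0.001  0.001]
 [-0.001 -1.     0.   ]
 [ 0.001 -0.    -1.   ]] q [-0.72 -0.39  2.13  0.    1.41  1.01]
(-124,0,150) shift units [ 1.56 -5.7   2.03]
```

>>> carry_out:
  plan: "0 -0.71 0 0 0.5 0; 0 -0.71 0 0 0.5 0; 0 -0.71 0 0 0.5 0; 0 -0.71 0 0 0.5 0; 0 -0.71 0 0 0.5 0; 0 -0.71 0 0 0.5 0; 0 -0.71 0 0 0.5 0; 0 -0.71 0 0 0.5 0"

```text
time_s: 2.1
eef_pos: [0.3586, 0.0979, 0.2317]
eef_rot: [0.015, 0.977, -0.077, 0.2]
wrist_force: [0.9, -1.3, -0.2]
opening: -0.004
grasp_force: 0.0
```

```bash
python3 st.py "(-120,0,45)"
```

```text
t 2.1 tcp rack mm [-186.7   -1.5  231.7] F rack [ 1.1 -1.1 -0.2]
tool axes in rack:
 [[ 0.919 -0.001  0.393]
 [-0.001 -1.    -0.001]
 [ 0.393  0.001 -0.919]] q [-0.   -0.66  2.33 -0.07  1.08  1.75]
(-120,0,45) shift units [-0.3  -0.03  4.95]
```

>>> carry_out:
  plan: "-0.06 0 0.82 0 0 0; -0.06 0 0.82 0 0 0; -0.06 0 0.82 0 0 0; -0.06 0 0.82 0 0 0; -0.06 0 0.82 0 0 0; 0 0 0.82 0 0 0; 0 0 0 0 0 0; 0 0 0 0 0 0"

```text
time_s: 2.77
eef_pos: [0.4204, 0.0863, 0.0417]
eef_rot: [0.016, 0.978, -0.077, 0.193]
wrist_force: [-0.5, 0.2, 0.9]
opening: -0.0
grasp_force: 0.0
```

>>> carry_out:
  plan: "0.11 0 0.05 0 0 0; 0.11 0 0.05 0 0 0; 0.11 0 0.05 0 0 0; 0.11 0 0.05 0 0 0; 0.11 0 0.05 0 0 0; 0.11 0 0.05 0 0 0; 0.11 0 0.05 0 0 0; 0.11 0 0.05 0 0 0"

```text
time_s: 3.43
eef_pos: [0.4621, 0.0802, 0.0445]
eef_rot: [0.016, 0.977, -0.077, 0.198]
wrist_force: [-8.3, 0.8, 6.4]
opening: 0.002
grasp_force: 4.0
```

```bash
python3 st.py "(-27,0,45)"; python3 - <<'E'
from bench import ctrl
import cv2,numpy as np
a=ctrl.camera("scene")["pixels"][150:350,230:400,::-1];b=ctrl.camera("side")["pixels"][130:290,260:400,::-1]
o=np.zeros((600,790,3),np.uint8);o[:,:510]=cv2.resize(a,(510,600),interpolation=2);o[:320,510:790]=cv2.resize(b,(280,320),interpolation=2)
cv2.imwrite("pics/c1.png",o)
E
```

```text
t 3.43 tcp rack mm [-81.7  -2.8  44.5] F rack [-8.3 -0.5  6.4]
tool axes in rack:
 [[ 0.921 -0.     0.389]
 [-0.001 -1.     0.   ]
 [ 0.389 -0.    -0.921]] q [-0.05  0.03  2.29 -0.1   0.43  1.76]
(-27,0,45) shift units [ 1.27 -0.07  0.52]
```

View pics/c1.png

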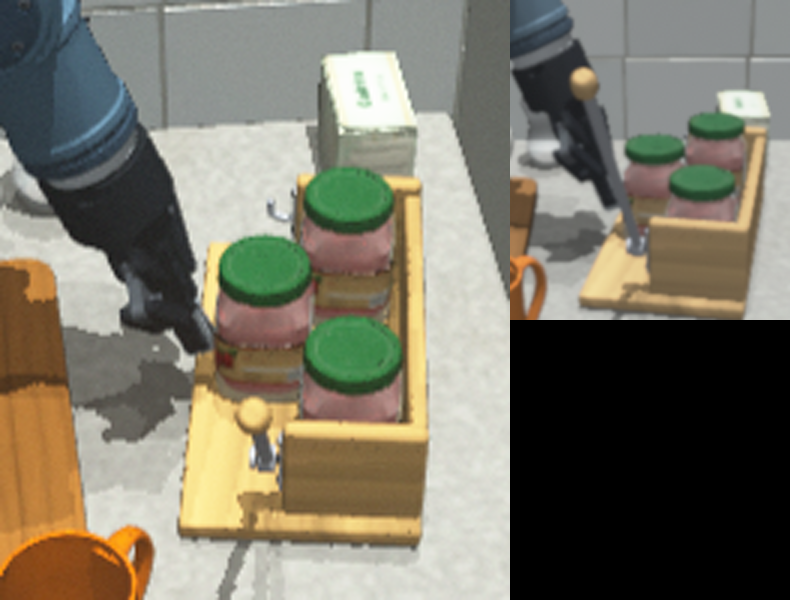

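>>> carry_out:
  plan: "0.1 0 0.042 0 0 0; 0.1 0 0.042 0 0 0; 0.1 0 0.042 0 0 0; 0.1 0 0.042 0 0 0; 0.1 0 0.042 0 0 0; 0.1 0 0.042 0 0 0; 0.1 0 0.042 0 0 0; 0.1 0 0.042 0 0 0"

```text
time_s: 4.2
eef_pos: [0.4942, 0.0751, 0.0432]
eef_rot: [0.016, 0.977, -0.077, 0.196]
wrist_force: [-6.9, -0.4, 4.7]
opening: 0.001
grasp_force: 3.5
```

>>> carry_out:
  plan: "0.1 0 0.042 0 0 0; 0.1 0 0.042 0 0 0; 0.1 0 0.042 0 0 0; 0.1 0 0.042 0 0 0; 0.07 0 0.03 0 0 0; 0 0 0 0 0 0; 0 0 0 0 0 0; 0 0 0 0 0 0"

```text
time_s: 4.87
eef_pos: [0.5153, 0.0717, 0.0438]
eef_rot: [0.016, 0.977, -0.077, 0.197]
wrist_force: [-2.2, 0.3, -0.6]
opening: 0.002
grasp_force: 1.0
```

```bash
python3 st.py "(-27,0,45)"; python3 - <<'E'
from bench import ctrl
import cv2,numpy as np
a=ctrl.camera("scene")["pixels"][150:350,230:400,::-1];b=ctrl.camera("side")["pixels"][130:290,260:400,::-1]
o=np.zeros((600,790,3),np.uint8);o[:,:510]=cv2.resize(a,(510,600),interpolation=2);o[:320,510:790]=cv2.resize(b,(280,320),interpolation=2)
cv2.imwrite("pics/c2.png",o)
E
```

```text
t 4.87 tcp rack mm [-27.8  -2.9  43.8] F rack [-2.3 -0.1 -0.6]
tool axes in rack:
 [[ 0.922 -0.     0.388]
 [-0.001 -1.     0.   ]
 [ 0.388 -0.    -0.922]] q [-0.07  0.14  2.16 -0.08  0.44  1.73]
(-27,0,45) shift units [ 0.03 -0.07 -0.02]
```

View pics/c2.png

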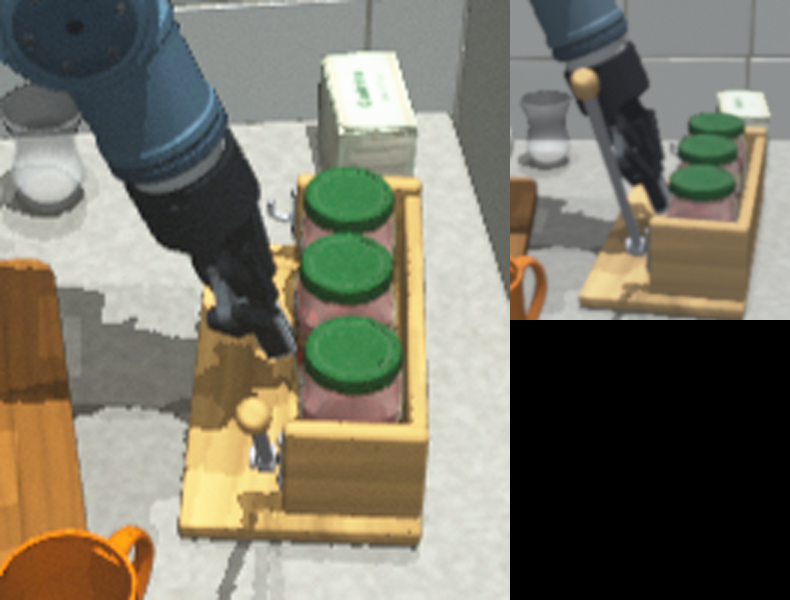

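>>> carry_out:
  plan: "-0.4 0 -0.17 0 0 0; -0.74 0 -0.31 0 0 0; -0.74 0 -0.31 0 0 0; -0.74 0 -0.31 0 0 0; -0.72 0 -0.31 0 -1 0; 0 0 -0.8 0 -1 0; 0 0 -0.8 0 -1 0; 0 0 -0.8 0 -0.97 0"

```text
time_s: 5.63
eef_pos: [0.3541, 0.0975, 0.132]
eef_rot: [0.001, 0.997, -0.078, 0.011]
wrist_force: [1.7, -0.7, -1.3]
opening: -0.001
grasp_force: 0.0
```

```bash
python3 st.py "(-170,-335,220)"
```

```text
t 5.63 tcp rack mm [-191.1   -2.6  132. ] F rack [ 1.8 -0.4 -1.3]
tool axes in rack:
 [[ 1.    -0.     0.023]
 [-0.    -1.     0.   ]
 [ 0.023 -0.    -1.   ]] q [-0.06 -0.21  2.21 -0.    1.12  1.67]
(-170,-335,220) shift units [ 0.58  8.31 -2.18]
```

>>> carry_out:
  plan: "0 0 -0.9 0 0 0; 0 0.3 -0.9 0 0 0; 0 0.9 -0.2 0 0 0; 0 0.95 0 0 0 0; 0 0.95 0 0 0 0; 0 0.95 0 0 0 0; 0 0.95 0 0 0 0; 0 0.95 0 0 0 0"

```text
time_s: 6.3
eef_pos: [0.3158, -0.14, 0.2115]
eef_rot: [0.003, 0.997, -0.079, 0.015]
wrist_force: [1.7, -0.5, 0.0]
opening: 0.007
grasp_force: 0.0
```

>>> carry_out:
  plan: "0 0.95 0 0 0 0; 0 0.95 0 0 0 0; 0 0.45 0 0 0 0; 0 0 0 0 0 0; 0 0 0 0 0 0; 0 0 0 0 0 0; 0 0 0 0 0 0; 0 0 0 0 0 0"

```text
time_s: 6.97
eef_pos: [0.3014, -0.2296, 0.2107]
eef_rot: [0.002, 0.997, -0.078, 0.013]
wrist_force: [-0.1, 1.2, 0.3]
opening: -0.0
grasp_force: 0.0
```

```bash
python3 st.py "(-36,-335,220)"
```

```text
t 6.97 tcp rack mm [-192.1 -333.9  210.7] F rack [-0.3  1.2  0.3]
tool axes in rack:
 [[ 1.     0.001  0.026]
 [ 0.001 -1.     0.001]
 [ 0.026 -0.001 -1.   ]] q [-0.98 -0.3   2.1   0.02  1.32  0.74]
(-36,-335,220) shift units [ 3.91  0.03 -0.13]
```

>>> carry_out:
  plan: "0.77 0.04 0 0 -0.26 0; 0.77 0 -0.04 0 0 0; 0.77 0 -0.04 0 0 0; 0.77 0 -0.04 0 0 0; 0.77 0 -0.04 0 0 0; 0 0 0 0 0 0; 0 0 0 0 0 0; 0 0 0 0 0 0"

```text
time_s: 7.63
eef_pos: [0.4526, -0.2552, 0.2174]
eef_rot: [0.0, 0.997, -0.078, -0.001]
wrist_force: [0.1, 0.7, -0.5]
opening: 0.001
grasp_force: 0.0
```

```bash
python3 st.py "(-38,-141,272)"; python3 - <<'E'
from bench import ctrl
import cv2,numpy as np
a=ctrl.camera("scene")["pixels"][150:400,200:400,::-1];b=ctrl.camera("side")["pixels"][80:290,220:400,::-1]
o=np.zeros((500,790,3),np.uint8);o[:,:400]=cv2.resize(a,(400,500),interpolation=2);o[:455,400:790]=cv2.resize(b,(390,455),interpolation=2)
cv2.imwrite("pics/c3.png",o)
E
```

```text
t 7.63 tcp rack mm [ -38.8 -335.6  217.4] F rack [-0.   0.7 -0.5]
tool axes in rack:
 [[ 1.     0.    -0.001]
 [ 0.    -1.     0.001]
 [-0.001 -0.001 -1.   ]] q [-0.74  0.07  1.76 -0.    1.31  0.99]
(-38,-141,272) shift units [ 0.02 -4.86 -1.37]
```

View pics/c3.png

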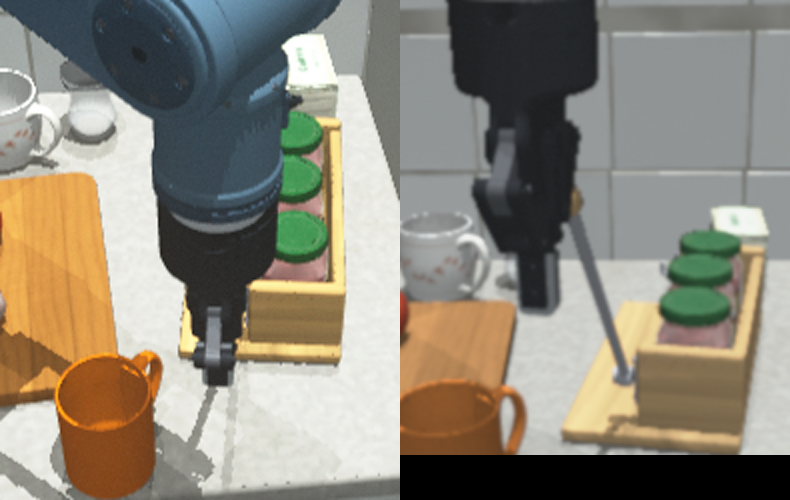

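>>> carry_out:
  plan: "0 0 -0.65 0 0 0; 0 -0.35 0 0 0 0; 0 -0.35 0 0 0 0; 0 -0.42 -0.28 0 0 0; 0 -0.42 -0.27 0 0 0; 0 -0.42 -0.18 0 0 0; 0 -0.42 -0.17 0 0 0; 0 -0.42 -0.17 0 0 0"

```text
time_s: 8.4
eef_pos: [0.4699, -0.1441, 0.2865]
eef_rot: [0.001, 0.997, -0.079, -0.0]
wrist_force: [-0.9, -0.8, -0.1]
opening: -0.002
grasp_force: 0.4
```

>>> carry_out:
  plan: "0 -0.42 -0.09 0 0 0; 0 -0.42 -0.09 0 0 0; 0 -0.42 -0.09 0 0 0; 0 -0.35 -0.02 0 0 0; 0 -0.35 0 0 0 0; 0 0 0 0 0 0; 0 0 0 0 0 0; 0 0 0 0 0 0"

```text
time_s: 9.07
eef_pos: [0.4823, -0.0682, 0.2976]
eef_rot: [0.001, 0.997, -0.079, -0.0]
wrist_force: [-0.0, -0.4, 0.3]
opening: -0.002
grasp_force: 0.0
```

```bash
python3 st.py "(-38,-101,294)" "(-38,-59,273)"; python3 - <<'E'
from bench import ctrl
import cv2,numpy as np
a=ctrl.camera("scene")["pixels"][150:400,200:400,::-1];b=ctrl.camera("side")["pixels"][80:290,220:400,::-1]
o=np.zeros((500,790,3),np.uint8);o[:,:400]=cv2.resize(a,(400,500),interpolation=2);o[:455,400:790]=cv2.resize(b,(390,455),interpolation=2)
cv2.imwrite("pics/c4.png",o)
E
```

```text
t 9.07 tcp rack mm [ -38.6 -146.3  297.6] F rack [ 0.  -0.4  0.3]
tool axes in rack:
 [[ 1.    -0.001 -0.001]
 [-0.001 -1.     0.001]
 [-0.001 -0.001 -1.   ]] q [-0.38 -0.07  1.74 -0.    1.48  1.34]
(-38,-101,294) shift units [ 0.01 -1.13  0.09]
(-38,-59,273) shift units [ 0.01 -2.18  0.61]
```

View pics/c4.png

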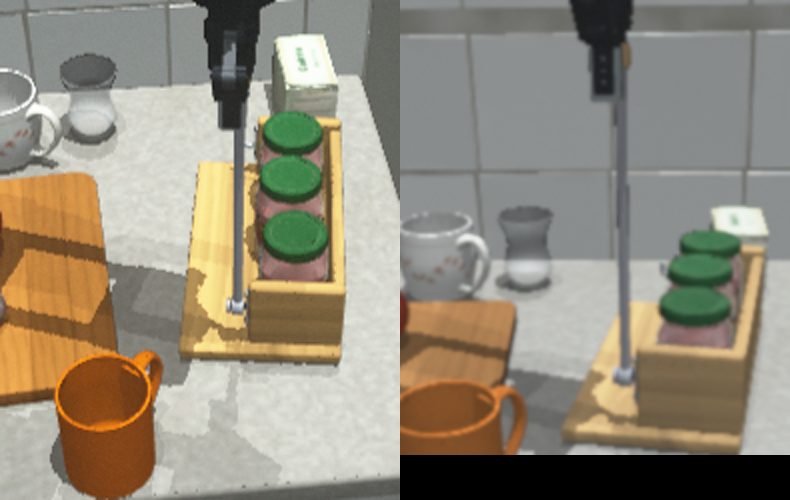

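>>> carry_out:
  plan: "0.04 -0.38 0.03 0 0 0; 0.04 -0.38 0.03 0 0 0; 0 -0.37 0.03 0 0 0; 0 -0.35 0.17 0 0 0; 0 -0.35 0.18 0 0 0; 0 -0.35 0.18 0 0 0; 0 -0.44 0.35 0 0 0; 0 -0.44 0.35 0 0 0"

```text
time_s: 9.83
eef_pos: [0.5059, 0.0518, 0.2452]
eef_rot: [0.001, 0.997, -0.08, 0.001]
wrist_force: [0.9, 0.5, 0.3]
opening: -0.001
grasp_force: 0.2
```

```bash
python3 st.py "(-35,17,197.5)" "(-35,46,144)" "(-35,58,106)"; python3 - <<'E'
from bench import ctrl
import cv2,numpy as np
a=ctrl.camera("scene")["pixels"][150:400,200:400,::-1];b=ctrl.camera("side")["pixels"][80:290,220:400,::-1]
o=np.zeros((500,790,3),np.uint8);o[:,:400]=cv2.resize(a,(400,500),interpolation=2);o[:455,400:790]=cv2.resize(b,(390,455),interpolation=2)
cv2.imwrite("pics/c5.png",o)
E
```

```text
t 9.83 tcp rack mm [-34.  -24.  245.2] F rack [0.8 0.6 0.3]
tool axes in rack:
 [[ 1.    -0.003  0.001]
 [-0.003 -1.     0.001]
 [ 0.001 -0.001 -1.   ]] q [-0.13  0.02  1.76 -0.    1.37  1.6 ]
(-35,17,197.5) shift units [-0.03 -1.03  1.19]
(-35,46,144) shift units [-0.03 -1.75  2.53]
(-35,58,106) shift units [-0.04 -2.05  3.48]
```

View pics/c5.png

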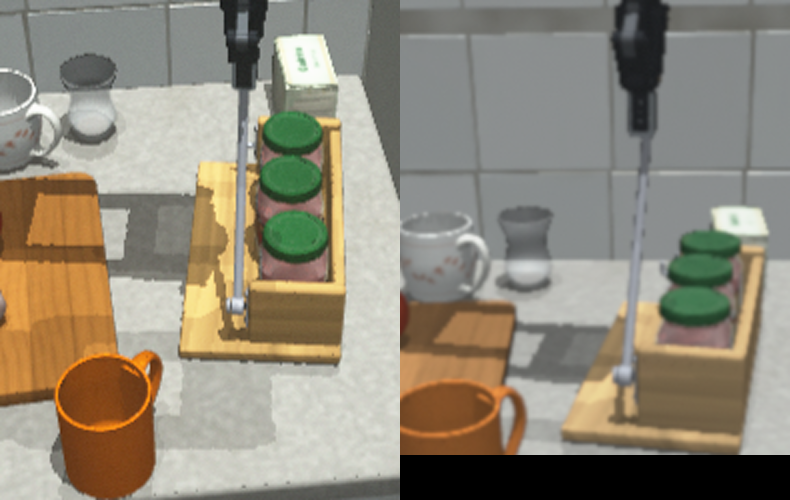

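>>> carry_out:
  plan: "0 -0.34 0.4 0 0 0; 0 -0.34 0.4 0 0 0; 0 -0.34 0.4 0 0 0; 0 -0.18 0.33 0 0 0; 0 -0.18 0.33 0 0 0; 0 -0.18 0.33 0 0 0; 0 -0.18 0.33 0 0 0; -0.02 -0.1 0.3 0 0 0"

```text
time_s: 10.6
eef_pos: [0.5167, 0.1241, 0.1321]
eef_rot: [0.001, 0.997, -0.079, 0.0]
wrist_force: [0.1, -0.2, 0.3]
opening: 0.001
grasp_force: 0.2
```

>>> carry_out:
  plan: "0 -0.1 0.3 0 0 0; 0 -0.1 0.3 0 0 0; 0 -0.03 0.2 0 0 0; 0 -0.03 0.2 0 0 0; 0 -0.03 0.2 0 0 0; 0 0 0 0 0 0; 0 0 0 0 0 0; 0 0 0 0 0 0"

```text
time_s: 11.27
eef_pos: [0.5182, 0.1361, 0.0846]
eef_rot: [0.001, 0.997, -0.079, 0.0]
wrist_force: [-0.4, 0.0, -0.2]
opening: -0.001
grasp_force: 0.0
```

```bash
python3 st.py "(-35,63,66)"
```

```text
t 11.27 tcp rack mm [-35.1  61.1  84.6] F rack [-0.4 -0.  -0.2]
tool axes in rack:
 [[ 1.    -0.001  0.   ]
 [-0.001 -1.     0.001]
 [ 0.    -0.001 -1.   ]] q [ 0.04  0.28  1.82 -0.    1.05  1.77]
(-35,63,66) shift units [ 0.   -0.05  0.46]
```

Down the last 18 mm slowly, watching the force.

>>> carry_out:
  plan: "0 0 0.08 0 0 0; 0 0 0.08 0 0 0; 0 0 0.08 0 0 0; 0 0 0.07 0 0 0; 0 0 0.06 0 0 0; 0 0 0.05 0 0 0; 0 0 0 0 0 0; 0 0 0 0 0 0"

```text
time_s: 11.93
eef_pos: [0.5176, 0.1361, 0.0672]
eef_rot: [0.001, 0.997, -0.079, -0.0]
wrist_force: [0.8, -0.4, -0.3]
opening: -0.004
grasp_force: 0.0
```

>>> carry_out:
  plan: "0 0 0.02 0 0 0; 0 0 0 0 0 0; 0 0 0.02 0 0 0; 0 0 0 0 0 0; 0 0 0.02 0 0 0; 0 0 0 0 0 0; 0 0 0 0 0 0; 0 0 0 0 0 0"

```text
time_s: 12.6
eef_pos: [0.5181, 0.1362, 0.0661]
eef_rot: [0.001, 0.997, -0.079, 0.0]
wrist_force: [-3.8, -1.4, 9.3]
opening: 0.0
grasp_force: 4.7
```

```bash
python3 st.py; python3 - <<'E'
from bench import ctrl
import cv2,numpy as np
a=ctrl.camera("scene")["pixels"][190:340,270:390,::-1];b=ctrl.camera("side")["pixels"][170:290,290:400,::-1]
o=np.zeros((600,800,3),np.uint8);o[:,:480]=cv2.resize(a,(480,600),interpolation=2);o[:349,480:800]=cv2.resize(b,(320,349),interpolation=2)
cv2.imwrite("pics/c6.png",o)
E
```

```text
t 12.6 tcp rack mm [-35.2  61.2  66.1] F rack [-3.6 -2.   9.3]
tool axes in rack:
 [[ 1.    -0.001  0.   ]
 [-0.001 -1.     0.001]
 [ 0.    -0.001 -1.   ]] q [ 0.04  0.31  1.82 -0.    1.01  1.77]
```

View pics/c6.png

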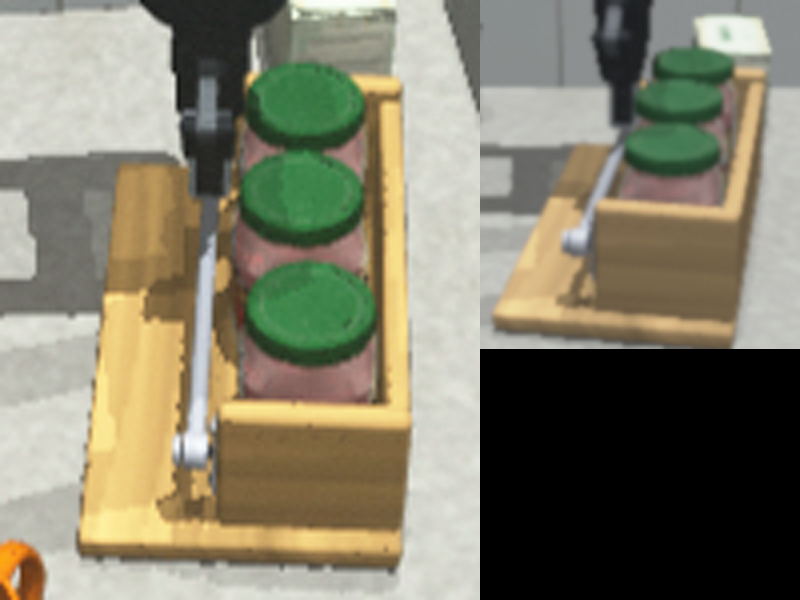

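>>> carry_out:
  plan: "0 0 -0.2 0 0 0; 0 0 -0.6 0 0 0; 0 0 -0.9 0 0 0; 0 0 -0.9 0 0 0; -0.6 0 -0.7 0 0 0; -0.9 0 0 0 0 0; -0.9 0 0 0 0 0; -0.9 0 0 0 0 0"

```text
time_s: 13.37
eef_pos: [0.3865, 0.1571, 0.1978]
eef_rot: [0.0, 0.997, -0.079, 0.001]
wrist_force: [-0.6, 0.3, 0.1]
opening: -0.003
grasp_force: 0.0
```

>>> carry_out:
  plan: "-0.6 0 0 0 0 0; 0 0 0 0 0 0; 0 0 0 0 0 0; 0 0 0 0 0 0; 0 0 0 0 0 0; 0 0 0 0 0 0; 0 0 0 0 0 0; 0 0 0 0 0 0"

```text
time_s: 14.03
eef_pos: [0.3642, 0.1607, 0.1968]
eef_rot: [0.001, 0.997, -0.079, -0.001]
wrist_force: [0.7, 0.4, -0.2]
opening: 0.001
grasp_force: 0.0
```

```bash
python3 st.py; python3 - <<'E'
from bench import ctrl
import cv2,numpy as np
from fit import W,proj
p=np.load("p.npy")
e=ctrl.camera("scene")["pixels"][:,:,::-1];f=ctrl.camera("side")["pixels"][:,:,::-1]
for n,x in(("scene",(-32,141,62)),("side",(-32,141,62))):
  q=proj(n,W(p,x));print(n,q, "crop",((q-(270,190))*4 if n=="scene" else (q-(290,170))*2.91+(480,0)))
a=e[190:340,270:390];b=f[170:290,290:400]
o=np.zeros((600,800,3),np.uint8);o[:,:480]=cv2.resize(a,(480,600),interpolation=2);o[:349,480:800]=cv2.resize(b,(320,349),interpolation=2)
cv2.imwrite("pics/c7.png",o)
E
```

```text
t 14.03 tcp rack mm [-191.    61.4  196.8] F rack [ 0.6  0.5 -0.2]
tool axes in rack:
 [[ 1.    -0.002 -0.001]
 [-0.002 -1.     0.001]
 [-0.001 -0.001 -1.   ]] q [ 0.12 -0.2   2.06 -0.    1.29  1.85]
scene [323.92709201 214.99841876] crop [215.70836805  99.99367504]
side [345.84279389 201.96470176] crop [642.50253023  93.01728213]
```

View pics/c7.png

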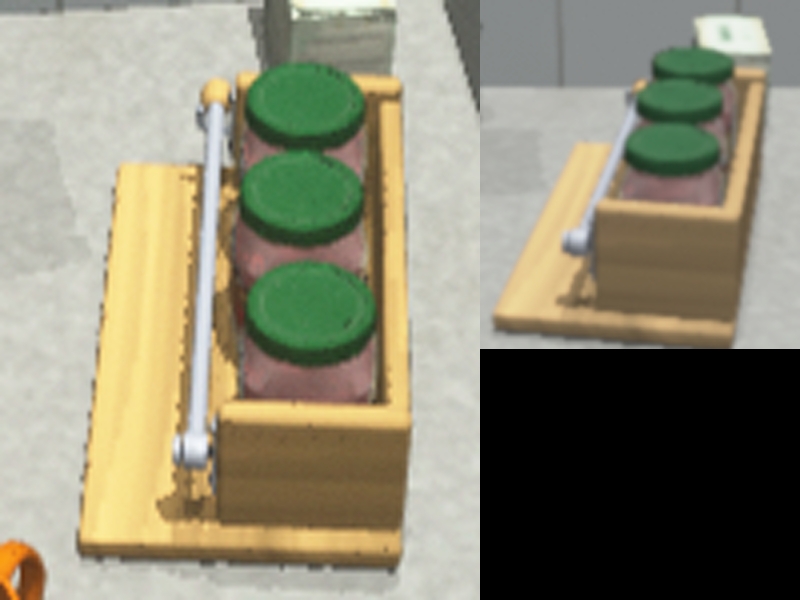

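The bar lies in the fork: its end shows at (215,95) against a predicted (216,100). The three lids are in line and the arm is clear.

```bash
python3 -c "
from bench import ctrl
print(ctrl.hand_in())"
```

```text
the job is handed in; nothing more can be done
None
```

I slid the middle jar back into line and swung the bar fully down across all three jars into the fork. The mug and tea box were left untouched, and I handed the job in at about 14 s; no verdict came back.

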